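# Hang the lift-off gate on the spindle guard and push it shut

## Robot

A 7-joint arm with a two-finger parallel gripper is mounted at the origin on the work surface. World frame = base frame: x ahead of the robot, y to its left, z up, the work surface at z = 0. Lengths are in mm, angles in rad, forces in N, time in s.
With the tool pointing down it reaches from about 400 to 850 mm from the base axis. Payload 10.4 kg.
Tool frame: the origin (TCP) lies midway between the tips of the shut fingers; the grasp point (between the pads) lies 19 mm behind it; z points along the fingers, y is the line along which they close (so a half turn about z gives the same grasp; the last joint's range is limited). The gripper opens to 87 mm and grips with 3 to 60 N. Pads are 19 mm wide; open, the fingers measure 117 mm over their backs; the gripper's body (75 mm by 190 mm) begins 51 mm behind the grasp point.
Start: joints at [1.123, 0.332, -0.065, 1.46, 0.022, 1.35, -0.088], TCP at [257.61, -569.464, 222.576] pointing down, gripper open.
Joint ranges: [-2.6, 2.6], [-0.5, 2.12], [-1.47, 1.34], [0.16, 2.42], [-1.27, 4.41], [0.06, 2.06], [-2.6, 2.6]. Speed limits (rad/s): [2.22, 2.22, 2.79, 2.79, 3.14, 3.14, 3.14].

## Interface

Orientations are given as a unit quaternion [w, x, y, z].
In Python, from workcell import r, imaging gives the robot as it stands. The module is installed in compiled form; this text tells all that it offers.
- The arm moves only by the tool arm_command, never from a script. Its arguments are lists of equal length, an entry for each row: "grip": the closure, from -1 (fully open) to 1 (shut); "offset": the shift along the tool's x, y, z in mm, a list of three; "turn": the turn, a rotation vector about the tool's x, y, z in units of 5 degrees (1.0 is 5 degrees), a list of three. In form: {"grip": [grip, ...], "offset": [[tx, ty, tz], ...], "turn": [[ax, ay, az], ...]}. A call has 1 to 8 rows; each row shifts and turns the commanded pose from where the row before left it, along the tool's axes as they then stand; what a row does not reach is not made up. A row lasts 1/8 s, in which the tool goes at most 62.5 mm and 10.7 degrees, less where a joint would pass 70% of its speed; a pose out of reach is approached as far as the arm can. A call with a gripper value outside its range is refused whole. The fingers move at their own pace and stop on an object; the grip force is fixed at half the most. Time passes only in rows, so rows that do not move let the fingers close. It gives the time, the measured TCP pose, the force, the opening and the grip force at its end, in the units of the state.
- r.get_obs(): the state, without advancing time (a new reading comes with each control period).
- imaging.snapshot(name): name is "scene" or "top" or "wrist"; returns a dict with "pixels" (400x640x3 uint8, red, green, blue), "fx", "fy", "cx", "cy" (pixels), "R" (3x3) and "t" (3): a world point X has camera coordinates R X + t. Camera axes: x right, y down, z forward; pixel columns grow to the right and rows downward; lengths in mm; the calibration is good to about 2 mm. A picture is of the moment at which its call begins. There is no depth.
- r.finish_job(): hands the job in; it is judged then, once.
The state is a dict: "time": time; "q": joint angles; "joint_velocities": joint speeds; "effort": joint torques, N m; "eef_pos": TCP position; "ee_rot": TCP orientation; "ft_force": force on the tool from outside, world axes, zero at the start; "moment": the same for the moment, N m; "gripper_width": finger opening in mm; "grasp_force": force on a finger pad.
Only numpy, scipy, OpenCV 4.12 (cv2) and the standard library are available. Lean on these libraries where they do the work, as an engineer would, in place of code of your own. Each camera call takes 0.05 s, during which the arm holds its last target. There are 200 camera calls.

## Task

Hang the lift-off gate from the rack back on the spindle guard: lower it, standing open, so that both of its knuckles go down over the two hinge pins together and sit fully home, without dropping it. Then push the gate shut against the stop post and leave it there. Leave the plain panel without knuckles and the other things on the bench where they are.

Things in the scene. Friction and masses are not known exactly. Their poses are not given: they have to be found in the camera images.
- gate: Lift-off gate, 0.3-0.55 kg: steel frame with grey sheet, upright in a rack slot, underside 10 mm above the table. Frame 12 mm thick (y), 140 high (z), x from 20 to 170 mm. Origin on the axis of its two knuckles, level with its underside; x to the free edge, z up. Solid top rail z 110-140, good to grip from above; centre of mass 85 mm from the axis. Looks the same from both sides.
- knuckle_low (a point): Centre of the lower knuckle's underside: gate frame (0, 0, 10 mm). A knuckle is a tube round the gate's z axis, outer diameter 26 mm, bore 15 mm, 22 mm long.
- knuckle_up (a point): Centre of the upper knuckle's underside: gate frame (0, 0, 100 mm). Same size as the lower.
- gate_edge (a point): Middle of the gate's free edge: gate frame (170, 0, 70 mm). In the guard's frame it lies at about (0, -170) when the gate is shut, and at (-170, 0) when it stands a quarter turn open.
- guard: Fixed guard frame of a bench spindle. Origin on the hinge axis, on the table; z up. Base plate 6 mm thick, x -25 to 175, y -210 to 60. Hinge post 30 mm square at (0, 38), 153 high. Shut gate: gate yaw = guard yaw - 90 deg, along -y; open: towards -x (guard yaw - 180 deg). It turns easily on the pins, nothing between blocks it, it stays where left. Behind: rails to 146 high, a spindle.
- pin_low (a point): Foot of the lower hinge pin on its bracket: guard frame (0, 0, 33 mm). Pin upright, 12 mm diameter, 22 mm high, the top 8 mm tapering to 5 mm. The lower knuckle's underside rests here when the gate is home; the gate's underside is then 23 mm above the table, its top 163.
- pin_up (a point): Foot of the upper hinge pin, same size: guard frame (0, 0, 123 mm). Both brackets are 8 mm thick, 24 mm wide round-nosed arms from the hinge post. The lower knuckle must pass below the upper bracket (underside 115): so the gate comes in sideways, raised 24 to 58 mm above its home height, then goes straight down.
- stop (a point): Stop post, 24 mm square, 173 mm high: this point is the middle of the face that the shut gate rests against, guard frame (6.5, -156, 93 mm), face towards -x.
- hood (a point): Underside centre of the 6 mm hood plate on top of the stop post, guard frame (8.5, -156, 173 mm), 45 x 30 mm (x, y). It overhangs the shut gate's top (163) by its free edge, so the gate cannot be lowered when shut, only when open.
- rack: Fixed two-slot rack, base 130 x 170 mm, 10 mm thick; slots along its x at y = +45 and -45 mm, 16 mm wide between walls 14 mm thick and 110 mm long that reach 45 mm above the table. Origin: centre of its base on the table. The gate is in one slot, knuckles beyond the rack's +x end, free edge towards -x.
- blank: Plain panel of the same frame size and look, without knuckles, in the other slot. Origin as on the gate (20 mm beyond the frame's end, level with its underside). To be left alone.
- holder_a: Loose steel tool holder standing near the back between rack and guard, 62 mm diameter, 105 mm high, origin under its centre. Bystander.
- holder_b: Loose tool holder like the other, to the right of the rack. Bystander.
- wrench: Loose wrench, 160 mm, lying along x between rack and guard. Origin at its middle, underside. Bystander.
- brush: Loose brush, 180 mm, lying at the front left. Bystander.
- oil_can: Loose can, 60 mm diameter, 130 mm high, left of the guard. Bystander.
Not all that is in view belongs to the job. What is shaped like the gate but blue or red is not meant.

How it is judged:
By the outcome, as a careful person would: the job done as asked, in the order asked, and still so for the second after the job is handed in, with the robot touching nothing.
It also fails if it takes over 64 s, if anything falls off the work surface, if the arm or the gripper's body presses on something with over 40 N, if the wrist force passes 120 N, or if a joint passes its speed limit or range.

## Working session

There is one attempt and no reset: what is moved stays moved. The work goes in short steps, Python scripts to look and compute and a tool call to move; the robot and the scene stay as the last step left them, time stands still between calls to the robot, and variables do not carry over. Pictures are saved under pics/ and viewed, at most 10 in all, crops included, and the job is handed in when it is done.

Besides the shell and the picture viewer there is one more tool, called after ">>>" as name(argument=value, ...), one argument or row to a line, values as JSON. arm_command: Moves the arm, as the interface text tells. Its arguments: {"type":"object","properties":{"grip":{"type":"array","items":{"type":"number"}},"offset":{"type":"array","items":{"type":"array","items":{"type":"number"}}},"turn":{"type":"array","items":{"type":"array","items":{"type":"number"}}}},"required":["grip","offset","turn"]}

```bash
mkdir -p pics
python3 - <<'E'
from workcell import r, imaging
import cv2,numpy as np,pickle
o=r.get_obs(); print({k:np.round(v,3) for k,v in o.items()})
for n in ["scene","top"]:
    s=imaging.snapshot(n); pickle.dump(s,open(f"pics/{n}0.pkl","wb"))
    cv2.imwrite(f"pics/{n}0.png",cv2.cvtColor(s["pixels"],cv2.COLOR_RGB2BGR))
    print(n,s["fx"],s["fy"],s["cx"],s["cy"],np.round(s["R"],4).tolist(),np.round(s["t"],1), np.round(-s["R"].T@s["t"]))
E
```

```text
{'time': np.float64(0.0), 'q': array([ 1.123,  0.333, -0.065,  1.461,  0.022,  1.35 , -0.088]), 'joint_velocities': array([-0.001, -0.   ,  0.   , -0.001, -0.   ,  0.   ,  0.   ]), 'effort': array([-1.0000e-03, -6.2326e+01,  2.4000e-02, -3.8990e+01, -6.1000e-02,
        4.0000e-02,  0.0000e+00]), 'eef_pos': array([ 257.406, -569.124,  221.78 ]), 'ee_rot': array([-0.001,  0.978,  0.211, -0.   ]), 'ft_force': array([0.246, 0.217, 0.467]), 'moment': array([ 0.003, -0.003, -0.052]), 'grasp_force': np.float64(0.0), 'gripper_width': np.float64(87.218)}
scene 475.3076109869919 475.3076109869919 322.0029896675754 197.25872749355835 [[0.4512, 0.8923, 0.016], [0.7437, -0.366, -0.5594], [-0.4933, 0.2643, -0.8287]] [-269.4 -321.9 1789.5] [1244. -350. 1307.]
top 425.94236816321296 425.94236816321296 317.086101356195 200.37656229027002 [[-0.0219, -0.9997, -0.0126], [-0.9833, 0.0238, -0.1806], [0.1808, 0.0084, -0.9835]] [  39.2  554.6 1230.9] [ 324.   16. 1311.]
```

View pics/scene0.png

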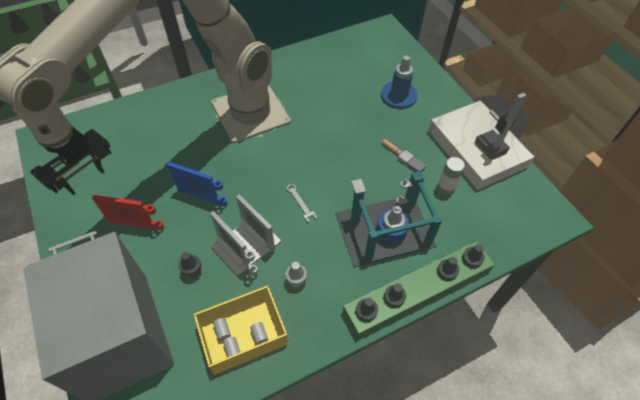

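View pics/top0.png

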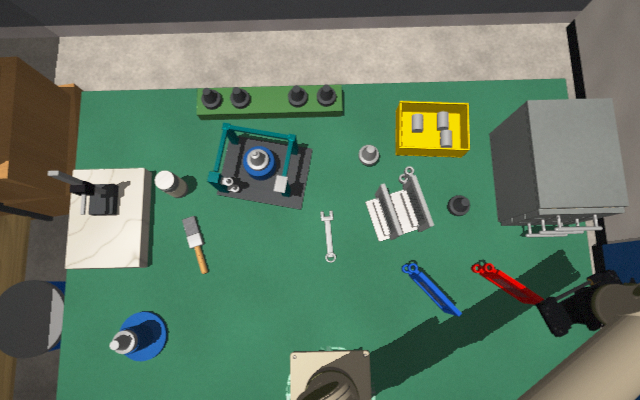

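The top view shows the guard around (262,165) with its pins near (230,183), the stop and hood near (280,184), and the rack around (398,212). The gate's knuckles are near (407,175). I'll zoom in on both.

Run:
```python
import cv2
t=cv2.imread("pics/top0.png");s=cv2.imread("pics/scene0.png")
def c(im,x,y,w,h,f):return cv2.resize(im[y:y+h,x:x+w],None,fx=f,fy=f,interpolation=cv2.INTER_CUBIC)
a=cv2.hconcat([c(t,210,115,110,100,3.6),c(t,355,160,110,100,3.6)])
b=cv2.hconcat([c(s,335,165,110,100,3.6),c(s,200,185,110,100,3.6)][:2])
im=cv2.vconcat([a[:, :],b]);im=cv2.resize(im,(660,600),interpolation=cv2.INTER_AREA);cv2.imwrite("pics/crop1.png",im);print(a.shape)
```

```text
(360, 792, 3)
```

View pics/crop1.png

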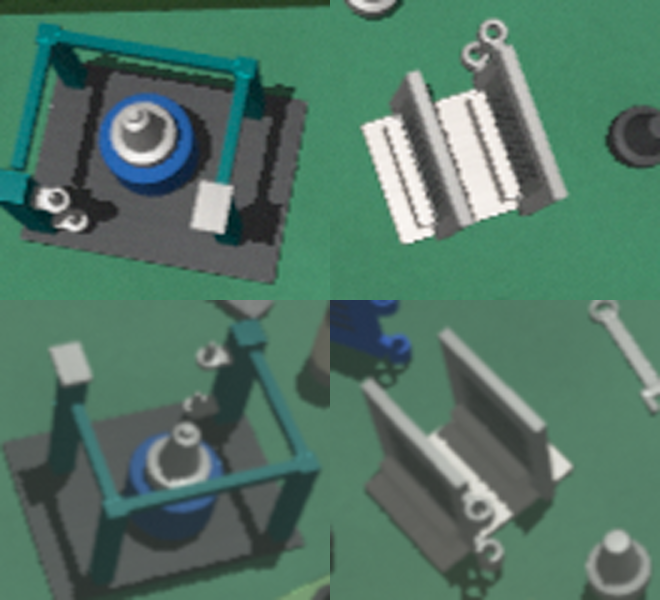

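The crops, at 3x, show the guard's upper pin at top pixel (227,181), its lower pin at (234,188) and the hood centre at (280.5,184). The gate's upper knuckle is at top (409,170) and scene (249,254), with the rail's free end at top (431,225) and scene (213,213). Next I'll fit the poses to these.

```bash
cat > h.py <<'E'
import numpy as np, pickle, cv2
from scipy.optimize import least_squares
def proj(s,X):
    c=np.atleast_2d(X)@s["R"].T+s["t"]
    return np.c_[s["fx"]*c[:,0]/c[:,2]+s["cx"],s["fy"]*c[:,1]/c[:,2]+s["cy"]]
def place(p,X,z0=0):
    c,s_=np.cos(p[2]),np.sin(p[2]);X=np.atleast_2d(X).astype(float)
    return np.c_[p[0]+c*X[:,0]-s_*X[:,1],p[1]+s_*X[:,0]+c*X[:,1],X[:,2]+z0]
def fit(obs,p0,z0=0):
    f=lambda p:np.concatenate([(proj(s,place(p,X,z0))-uv).ravel() for s,X,uv in obs])
    q=least_squares(f,p0,loss="soft_l1");return q.x,f(q.x).reshape(-1,2)
E
python3 - <<'E'
from h import *
T,S=[pickle.load(open(f"pics/{n}0.pkl","rb")) for n in("top","scene")]
t1=lambda x,y:(210+x/3-.33,115+y/3-.33)
s1=lambda x,y:(335+x/3-.33,165+(y-300)/3-.33)
t2=lambda x,y:(355+(x-330)/3-.33,160+y/3-.33)
s2=lambda x,y:(200+(x-330)/3-.33,185+(y-300)/3-.33)
G=[(T,[(0,0,134),(0,0,44),(8.5,-156,179),(-25,60,6),(-25,-210,6),(175,-210,6)],[t1(52,198),t1(73,218),t1(212,207),t1(23,240),t1(275,282),t1(307,102)]),
(S,[(8.5,-156,179),(-25,-210,6),(175,60,6)],[s1(71,363),s1(5,442),s1(302,545)])]
p,e=fit(G,[500,200,0]);print("guard",p,np.degrees(p[2]));print(e.round(1))
G=[(T,[(0,0,122),(0,0,32),(170,0,140),(20,0,140)],[t2(493,30),t2(475,53),t2(559,196),t2(508,48)]),
(S,[(0,0,122),(0,0,32),(170,0,140),(20,0,140)],[s2(478,507),s2(489,549),s2(368,383),s2(464,485)])]
p,e=fit(G,[500,-200,0],10);print("gate",p,np.degrees(p[2]));print(e.round(1))
E
```

```text
guard [ 6.03603507e+02  2.78289212e+02 -1.99146260e-01] -11.410240185747348
[[ 0.7 -0.2]
 [ 0.2 -0.1]
 [ 0.3 -0.2]
 [-1.  -0.5]
 [-0.4  0.3]
 [ 0.5 -0.6]
 [-0.  -0.5]
 [-1.3 -0.5]
 [ 1.2 -1. ]]
gate [ 623.14485667 -239.29866098 -122.24443908] -7004.090428407021
[[ 0.6 -0.1]
 [ 0.7 -0.3]
 [ 0.6  0.5]
 [-0.7 -1.1]
 [ 0.5 -0. ]
 [ 0.3  0.2]
 [-0.1 -0.9]
 [-0.  -0.6]]
```

```bash
cat >> h.py <<'E'
from scipy.spatial.transform import Rotation as Ro
def pose(o):
    q=o["ee_rot"];return np.array(o["eef_pos"]),Ro.from_quat([q[1],q[2],q[3],q[0]])
def plan(pts,o=None):
    """pts: list of (x,y,z,yaw_deg of tool x axis, rows). prints rows; tool vertical at each point"""
    if o is None:
        from workcell import r; o=r.get_obs()
    p,R=pose(o)
    for x,y,z,yaw,n in pts:
        Rt=Ro.from_euler("z",yaw,degrees=True)*Ro.from_euler("x",180,degrees=True)
        tv=(R.inv()*Rt).as_rotvec(); d=(np.array([x,y,z])-p)/n
        print("->",x,y,z,yaw,"rows",n)
        for i in range(n):
            print("  ",R.inv().apply(d).round(1).tolist(),(np.degrees(tv)/n/5).round(2).tolist()); R=R*Ro.from_rotvec(tv/n)
        p=np.array([x,y,z])
E
python3 -c "
from h import *
plan([(280,-520,235,15.9,2),(541.4,-262.6,225,15.9,7)])"
```

```text
-> 280 -520 235 15.9 rows 2
   [20.4, -17.7, -6.6] [-0.01, 0.0, 0.84]
   [19.0, -19.2, -6.6] [-0.01, 0.0, 0.84]
-> 541.4 -262.6 225 15.9 rows 7
   [46.0, -25.1, 1.4] [-0.0, 0.0, 0.0]
   [46.0, -25.1, 1.4] [-0.0, 0.0, 0.0]
   [46.0, -25.1, 1.4] [-0.0, 0.0, 0.0]
   [46.0, -25.1, 1.4] [-0.0, 0.0, 0.0]
   [46.0, -25.1, 1.4] [-0.0, 0.0, 0.0]
   [46.0, -25.1, 1.4] [-0.0, 0.0, 0.0]
   [46.0, -25.1, 1.4] [-0.0, 0.0, 0.0]
```

>>> arm_command(
  grip=[-1,-1,-1,-1,-1,-1,-1,-1],
  offset=[
    [20,-18,-7],
    [19,-19,-7],
    [46,-25,1],
    [46,-25,1],
    [46,-25,1],
    [46,-25,2],
    [46,-25,2],
    [46,-25,2],
  ],
  turn=[
    [0,0,0.84],
    [0,0,0.84],
    [0,0,0],
    [0,0,0],
    [0,0,0],
    [0,0,0],
    [0,0,0],
    [0,0,0],
  ],
)

```text
time: 1.1
eef_pos: [504.8, -299.1, 227.3]
ee_rot: [-0.0, 0.99, 0.139, -0.0]
ft_force: [-0.2, 0.2, 0.1]
gripper_width: 86.6
grasp_force: 0.0
```

>>> arm_command(
  grip=[-1,-1],
  offset=[
    [46,-25,2],
    [0,0,0],
  ],
  turn=[
    [0,0,0],
    [0,0,0],
  ],
)

```text
time: 1.35
eef_pos: [543.8, -258.8, 224.8]
ee_rot: [-0.001, 0.99, 0.142, 0.0]
ft_force: [0.4, 0.5, 0.4]
gripper_width: 87.0
grasp_force: 0.0
```

Run:
```python
from workcell import r, imaging
import cv2,numpy as np,pickle
o=r.get_obs(); print({k:np.round(o[k],3) for k in("time","eef_pos","ee_rot","q","ft_force")})
s=imaging.snapshot("wrist"); pickle.dump(s,open("pics/w1.pkl","wb"))
cv2.imwrite("pics/w1.png",cv2.cvtColor(s["pixels"],cv2.COLOR_RGB2BGR)); print(s["fx"],np.round(-s["R"].T@s["t"]),s["R"].round(2).tolist())
from h import *
print(proj(s,place([623.1,-239.3,np.radians(195.9)],[(0,0,122),(0,0,32),(170,0,140),(20,0,140)],10)).round(1))
```

```text
{'time': np.float64(1.35), 'eef_pos': array([ 543.808, -258.774,  224.752]), 'ee_rot': array([-0.001,  0.99 ,  0.142,  0.   ]), 'q': array([ 0.616,  0.299, -0.304,  1.508,  0.088,  1.349, -0.981]), 'ft_force': array([0.406, 0.521, 0.402])}
338.77552220773146 [ 606. -241.  387.] [[0.28, -0.96, -0.0], [-0.93, -0.27, 0.24], [-0.23, -0.07, -0.97]]
[[325.4  93. ]
 [324.2  99.3]
 [323.3 317.3]
 [325.4 121.9]]
```

View pics/w1.png

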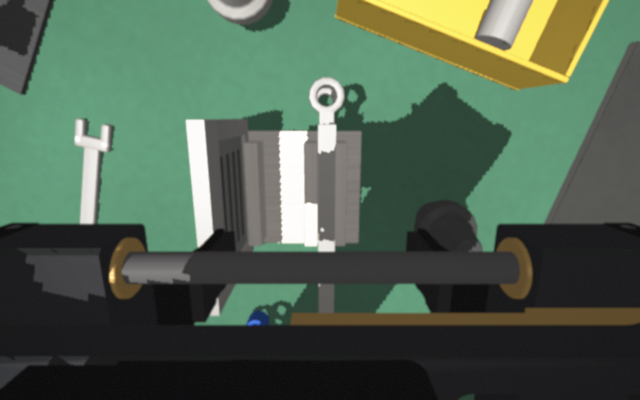

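The wrist view puts the upper knuckle at (326.5,96) and the rail centre column at 327. That is within about 2 mm of the fit, so I'll descend and grip.

```bash
python3 -c "
from h import *
plan([(539.4,-264.2,225,16.2,1),(539.4,-264.2,117,16.2,3)])"
```

```text
-> 539.4 -264.2 225 16.2 rows 1
   [-3.3, 1.6, -0.1] [-0.01, 0.01, -0.01]
-> 539.4 -264.2 117 16.2 rows 3
   [-0.0, -0.0, 36.0] [0.0, -0.0, -0.0]
   [-0.0, -0.0, 36.0] [0.0, -0.0, -0.0]
   [-0.0, -0.0, 36.0] [0.0, -0.0, -0.0]
```

>>> arm_command(
  grip=[-1,-1,-1,-1,-1,1,1,1],
  offset=[
    [-3,2,0],
    [0,0,36],
    [0,0,36],
    [0,0,36],
    [0,0,0],
    [0,0,0],
    [0,0,0],
    [0,0,0],
  ],
  turn=[
    [0,0,0],
    [0,0,0],
    [0,0,0],
    [0,0,0],
    [0,0,0],
    [0,0,0],
    [0,0,0],
    [0,0,0],
  ],
)

```text
time: 2.4
eef_pos: [539.4, -266.8, 118.8]
ee_rot: [0.001, 0.99, 0.139, 0.001]
ft_force: [0.2, -0.3, 0.3]
gripper_width: 65.1
grasp_force: 0.0
```

>>> arm_command(
  grip=[1,1,1,1],
  offset=[
    [0,0,0],
    [0,0,0],
    [0,0,0],
    [0,0,0],
  ],
  turn=[
    [0,0,0],
    [0,0,0],
    [0,0,0],
    [0,0,0],
  ],
)

```text
time: 2.9
eef_pos: [538.9, -266.5, 117.5]
ee_rot: [0.0, 0.99, 0.139, -0.0]
ft_force: [-0.2, 0.6, -0.1]
gripper_width: 25.0
grasp_force: 0.0
```

>>> arm_command(
  grip=[1,1,1,1,1],
  offset=[
    [0,0,0],
    [0,0,0],
    [0,0,-5],
    [0,0,-5],
    [0,0,0],
  ],
  turn=[
    [0,0,0],
    [0,0,0],
    [0,0,0],
    [0,0,0],
    [0,0,0],
  ],
)

```text
time: 3.52
eef_pos: [539.1, -266.7, 128.0]
ee_rot: [0.0, 0.99, 0.139, 0.0]
ft_force: [0.1, -0.5, -4.3]
gripper_width: 12.0
grasp_force: 29.9
```

Run:
```python
from workcell import r, imaging
import cv2,numpy as np
from h import *
o=r.get_obs(); print({k:np.round(o[k],3) for k in("time","eef_pos","ee_rot","q","ft_force","moment","gripper_width","grasp_force")})
T,S=[pickle.load(open(f"pics/{n}0.pkl","rb")) for n in("top","scene")]
f=lambda p:np.r_[(proj(T,[p[0],p[1],105])-[369,153]).ravel(),(proj(S,[p[0],p[1],105])-[295,267]).ravel()]
print("holder_a",least_squares(f,[650,0]).x)
x,y,_=o["eef_pos"]
plan([(x,y,245,16.3,3),(480,-60,245,2,4),(430,200,245,-9,5),(430,310,240,-11.4,3)])
```

```text
{'time': np.float64(3.525), 'eef_pos': array([ 539.078, -266.66 ,  127.95 ]), 'ee_rot': array([0.   , 0.99 , 0.139, 0.   ]), 'q': array([ 0.622,  0.365, -0.295,  1.632,  0.113,  1.161, -0.992]), 'ft_force': array([ 0.114, -0.52 , -4.275]), 'moment': array([ 0.01 ,  0.016, -0.034]), 'gripper_width': np.float64(11.963), 'grasp_force': np.float64(29.92)}
holder_a [ 693.10922442 -134.53299188]
-> 539.0775242172185 -266.66000328194974 245 16.3 rows 3
   [0.0, 0.0, -39.0] [0.0, -0.0, -0.02]
   [0.0, 0.0, -39.0] [0.0, -0.0, -0.02]
   [0.0, 0.0, -39.0] [0.0, -0.0, -0.02]
-> 480 -60 245 2 rows 4
   [0.3, -53.7, -0.0] [0.0, -0.0, 0.72]
   [-3.0, -53.6, -0.0] [0.0, -0.0, 0.72]
   [-6.4, -53.4, -0.0] [0.0, -0.0, 0.72]
   [-9.7, -52.9, -0.0] [0.0, -0.0, 0.72]
-> 430 200 245 -9 rows 5
   [-8.2, -52.3, -0.0] [0.0, -0.0, 0.44]
   [-10.2, -52.0, -0.0] [0.0, -0.0, 0.44]
   [-12.2, -51.5, -0.0] [0.0, -0.0, 0.44]
   [-14.1, -51.0, -0.0] [0.0, -0.0, 0.44]
   [-16.1, -50.5, -0.0] [0.0, -0.0, 0.44]
-> 430 310 240 -11.4 rows 3
   [-5.7, -36.2, 1.7] [-0.0, -0.0, 0.16]
   [-6.2, -36.1, 1.7] [-0.0, -0.0, 0.16]
   [-6.7, -36.0, 1.7] [-0.0, -0.0, 0.16]
```

>>> arm_command(
  grip=[1,1,1,1,1,1,1,1],
  offset=[
    [0,0,-35],
    [0,0,-45],
    [0,0,-45],
    [0,0,-35],
    [0,-25,0],
    [-2,-40,0],
    [-5,-45,0],
    [-8,-45,0],
  ],
  turn=[
    [0,0,0],
    [0,0,0],
    [0,0,0],
    [0,0,0],
    [0,0,0.5],
    [0,0,0.5],
    [0,0,0.6],
    [0,0,0.6],
  ],
)

```text
time: 4.53
eef_pos: [492.6, -115.9, 287.4]
ee_rot: [0.0, 0.999, 0.042, 0.0]
ft_force: [0.3, 0.6, -5.1]
gripper_width: 11.8
grasp_force: 30.0
```

>>> arm_command(
  grip=[1,1,1,1,1,1,1,1],
  offset=[
    [-8,-45,0],
    [-8,-48,0],
    [-10,-48,0],
    [-10,-48,0],
    [-12,-48,0],
    [-12,-48,0],
    [-10,-40,0],
    [-5,-20,0],
  ],
  turn=[
    [0,0,0.6],
    [0,0,0.6],
    [0,0,0.5],
    [0,0,0.5],
    [0,0,0.5],
    [0,0,0.5],
    [0,0,0],
    [0,0,0],
  ],
)

```text
time: 5.52
eef_pos: [440.0, 233.8, 287.6]
ee_rot: [-0.0, 0.995, -0.095, 0.0]
ft_force: [0.7, -0.3, -4.8]
gripper_width: 11.5
grasp_force: 30.0
```

Run:
```python
from workcell import r
from h import *
o=r.get_obs(); print({k:np.round(o[k],3) for k in("time","eef_pos","ee_rot","q","ft_force","gripper_width")})
plan([(430,309,170,-11.4,5)])
```

```text
{'time': np.float64(5.525), 'eef_pos': array([439.953, 233.781, 287.625]), 'ee_rot': array([-0.   ,  0.995, -0.095,  0.   ]), 'q': array([ 0.142,  0.072, -0.75 ,  1.651,  0.049,  1.437, -2.374]), 'ft_force': array([ 0.669, -0.308, -4.793]), 'gripper_width': np.float64(11.46)}
-> 430 309 170 -11.4 rows 5
   [-4.8, -14.4, 23.5] [-0.0, -0.0, 0.02]
   [-4.8, -14.4, 23.5] [-0.0, -0.0, 0.02]
   [-4.8, -14.4, 23.5] [-0.0, -0.0, 0.02]
   [-4.9, -14.4, 23.5] [-0.0, -0.0, 0.02]
   [-4.9, -14.4, 23.5] [-0.0, -0.0, 0.02]
```

Run:
```python
from h import *
plan([(443,268.7,171,3.4,6)])
```

```text
-> 443 268.7 171 3.4 rows 6
   [-0.6, -5.8, 19.4] [-0.0, -0.0, -0.48]
   [-0.4, -5.8, 19.4] [-0.0, -0.0, -0.48]
   [-0.1, -5.8, 19.4] [-0.0, -0.0, -0.48]
   [0.1, -5.8, 19.4] [-0.0, -0.0, -0.48]
   [0.4, -5.8, 19.4] [-0.0, -0.0, -0.48]
   [0.6, -5.8, 19.4] [-0.0, -0.0, -0.48]
```

>>> arm_command(
  grip=[1,1,1,1,1,1,1,1],
  offset=[
    [0,-6,10],
    [0,-6,20],
    [0,-6,25],
    [0,-6,25],
    [0,-6,20],
    [0,-5,17],
    [0,0,0],
    [0,0,0],
  ],
  turn=[
    [0,0,-0.48],
    [0,0,-0.48],
    [0,0,-0.48],
    [0,0,-0.48],
    [0,0,-0.48],
    [0,0,-0.48],
    [0,0,0],
    [0,0,0],
  ],
)

```text
time: 6.52
eef_pos: [444.5, 266.0, 171.2]
ee_rot: [-0.0, 1.0, 0.029, 0.0]
ft_force: [0.0, -0.1, -4.9]
gripper_width: 11.8
grasp_force: 30.0
```

```bash
cat >> h.py <<'E'
def look(tag):
    from workcell import r, imaging
    o=r.get_obs(); print({k:np.round(o[k],3).tolist() for k in("time","eef_pos","ee_rot","q","ft_force","moment","gripper_width")})
    s=imaging.snapshot("wrist"); pickle.dump((o,s),open(f"pics/{tag}.pkl","wb"))
    cv2.imwrite(f"pics/{tag}.png",cv2.cvtColor(s["pixels"],cv2.COLOR_RGB2BGR)); return o,s
E
python3 - <<'E'
from h import *
o,s=look("w2")
g=[603.6,278.3,-.199]
print("pins",proj(s,place(g,[(0,0,145),(0,0,123),(0,0,55),(0,0,33),(8.5,-156,179)])).round(1).tolist())
p,R=pose(o); k=p+R.apply([86,0,0]);yaw=R.as_euler("xyz")
z0=p[2]-107.6; print("knuckle pred",k,proj(s,[[k[0],k[1],z0+122],[k[0],k[1],z0+32]]).round(1).tolist())
E
```

```text
{'time': 6.525, 'eef_pos': [444.491, 266.03, 171.171], 'ee_rot': [-0.0, 1.0, 0.029, 0.0], 'q': [0.08, 0.213, -0.786, 1.777, 0.161, 1.216, -2.264], 'ft_force': [0.024, -0.149, -4.897], 'moment': [0.004, -0.026, 0.008], 'gripper_width': 11.843}
pins [[313.2, -89.2], [314.0, -64.9], [315.7, -16.5], [316.0, -5.9], [696.6, -47.1]]
knuckle pred [530.34802062 270.99268845 171.24602424] [[319.7, 63.9], [319.9, 84.4]]
```

View pics/w2.png

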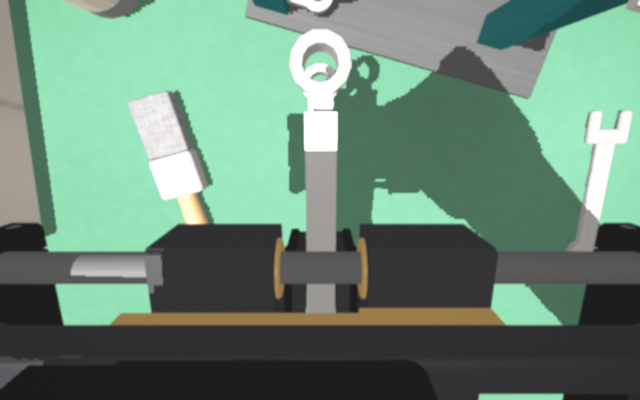

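The wrist view shows the held gate's upper knuckle at (320.5,62), within 1 px of the prediction. The lower pin's nose is just entering at (315,0), so I'll move closer.

>>> arm_command(
  grip=[1,1,1,1,1],
  offset=[
    [14,-1,0],
    [20,-1,0],
    [18,-1,0],
    [5,0,0],
    [0,0,0],
  ],
  turn=[
    [0,0,0],
    [0,0,0],
    [0,0,0],
    [0,0,0],
    [0,0,0],
  ],
)

```text
time: 7.2
eef_pos: [500.9, 272.4, 170.5]
ee_rot: [-0.0, 1.0, 0.029, -0.0]
ft_force: [0.2, -0.0, -4.2]
gripper_width: 11.4
grasp_force: 30.0
```

Run:
```python
from h import *
o,s=look("w3")
g=[603.6,278.3,-.199]
print("pins",proj(s,place(g,[(0,0,145),(0,0,123),(0,0,55),(0,0,33)])).round(1).tolist())
p,R=pose(o); k=p+R.apply([87,0,0])
z0=p[2]-107.6; print("knuckle pred",k,proj(s,[[k[0],k[1],z0+122],[k[0],k[1],z0+32]]).round(1).tolist())
im=cv2.imread("pics/w3.png")[0:140,230:410]; cv2.imwrite("pics/w3c.png",cv2.resize(im,None,fx=4,fy=4,interpolation=cv2.INTER_CUBIC))
```

```text
{'time': 7.2, 'eef_pos': [500.94, 272.353, 170.458], 'ee_rot': [-0.0, 1.0, 0.029, -0.0], 'q': [0.045, 0.338, -0.752, 1.648, 0.24, 1.252, -2.268], 'ft_force': [0.196, -0.024, -4.228], 'moment': [-0.001, 0.088, 0.02], 'gripper_width': 11.364}
pins [[319.7, 40.5], [319.7, 48.8], [319.9, 66.0], [319.9, 69.8]]
knuckle pred [587.79432484 277.38924006 170.42707161] [[319.6, 61.3], [319.8, 82.7]]
```

View pics/w3c.png

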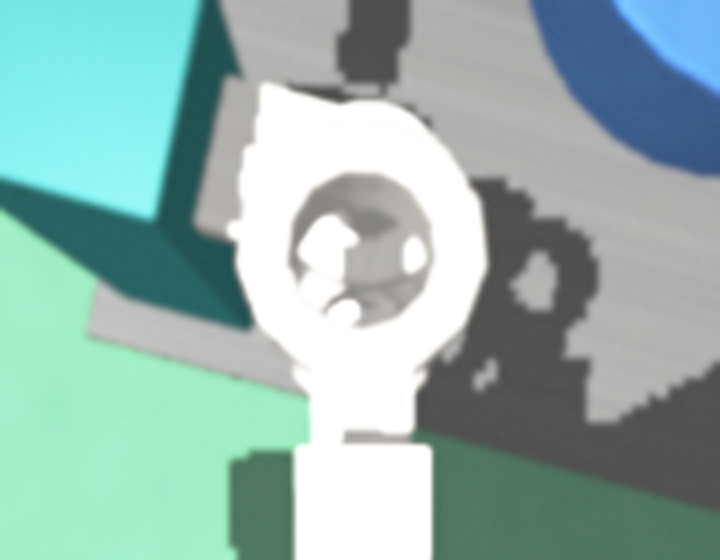

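Run:
```python
from h import *
o,s=pickle.load(open("pics/w3.pkl","rb"))
g=[603.6,278.3,-.199]
c=lambda x,y:(230+x/4-.4,y/4-.4)
P=[(-15,23,153),(-15,23,6)]
print(proj(s,place(g,P)).round(1).tolist(),c(157,220),c(250,328))
a=proj(s,place(g,[(-25,60,6),(-25,-210,6)])); 
for x in (252.5,410): print(x,a[0,1]+(x-a[0,0])/(a[1]-a[0])[0]*(a[1]-a[0])[1])
print(c(90,335),c(720,510))
# right edge of post top
e=proj(s,place(g,[(-15,23,153),(15,23,153)]));print(e.round(1).tolist(),c(200,0))
im=s["pixels"][0:140,230:410].astype(int)
print("lum hist >250:",(im.min(2)>250).mean())
v=im.min(2).astype(float); v=np.clip((v-190)/65,0,1)*255
t=np.clip((im.sum(2)/3-90)/165,0,1)**3*255
cv2.imwrite("pics/w3d.png",cv2.resize(np.hstack([v,t]).astype(np.uint8),None,fx=2.2,fy=2.2))
# hires fit: green/grey plate edge
```

```text
[[266.9, 56.0], [291.5, 83.8]] (268.85, 54.6) (292.1, 81.6)
252.5 84.97278503387362
410 127.85973839368069
(252.1, 83.35) (409.6, 127.1)
[[266.9, 56.0], [280.7, -9.8]] (279.6, -0.4)
lum hist >250: 0.1486111111111111
```

>>> arm_command(
  grip=[1,1,1,1,1,1,1,1],
  offset=[
    [6,0.3,0],
    [8,0.3,0],
    [3,0,0],
    [0,0,0],
    [0,0,5],
    [0,0,5],
    [0,0,3],
    [0,0,0],
  ],
  turn=[
    [0,0,0],
    [0,0,0],
    [0,0,0],
    [0,0,0],
    [0,0,0],
    [0,0,0],
    [0,0,0],
    [0,0,0],
  ],
)

```text
time: 8.25
eef_pos: [517.6, 272.6, 157.2]
ee_rot: [0.0, 1.0, 0.029, -0.0]
ft_force: [0.3, -0.1, -4.9]
gripper_width: 12.0
grasp_force: 30.0
```

Run:
```python
from h import *
from workcell import imaging
o,s=look("w4")
out=[]
for n,(x0,y0) in {"top":(205,160),"scene":(370,160)}.items():
    t=imaging.snapshot(n); pickle.dump(t,open(f"pics/{n}4.pkl","wb"))
    out.append(cv2.resize(cv2.cvtColor(t["pixels"],cv2.COLOR_RGB2BGR)[y0:y0+45,x0:x0+60],None,fx=6.5,fy=6.5,interpolation=cv2.INTER_CUBIC))
w=cv2.resize(cv2.imread("pics/w4.png")[0:140,220:420],None,fx=2,fy=2,interpolation=cv2.INTER_CUBIC)
a=np.hstack(out); 
w=np.hstack([w,np.zeros((280,a.shape[1]-400,3),np.uint8)])
v=np.vstack([a,w]); cv2.imwrite("pics/c4.png",v);print(v.shape)
```

```text
{'time': 8.25, 'eef_pos': [517.609, 272.6, 157.2], 'ee_rot': [0.0, 1.0, 0.029, -0.0], 'q': [0.033, 0.382, -0.737, 1.624, 0.268, 1.24, -2.269], 'ft_force': [0.263, -0.123, -4.912], 'moment': [0.039, 0.014, -0.016], 'gripper_width': 12.012}
(572, 780, 3)
```

View pics/c4.png

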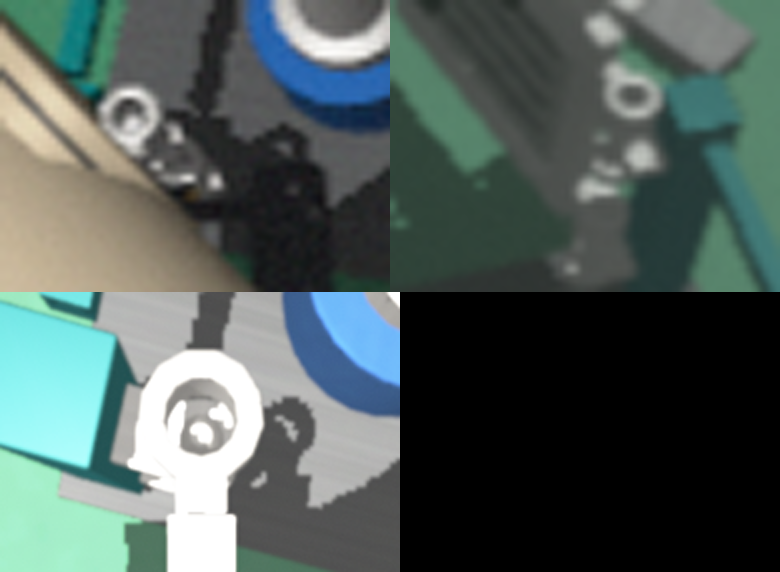

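Run:
```python
from h import *
o,s=pickle.load(open("pics/w4.pkl","rb"))
p,R=pose(o); k=p+R.apply([87,0,0]); z0=p[2]-107.6
for z in (z0+122,z0+100,145,137): print(round(z,1),proj(s,[[k[0],k[1],z]]).round(1))
k[0]-=.3;k[1]-=.4;print(k,proj(s,[[k[0],k[1],z0+122],[k[0],k[1],145],[k[0],k[1],137],[k[0]+1,k[1],145]]).round(1).tolist())
im=s["pixels"][40:85,298:344]
cv2.imwrite("pics/w4b.png",cv2.resize(cv2.cvtColor(im,cv2.COLOR_RGB2BGR),None,fx=12,fy=12,interpolation=cv2.INTER_CUBIC))
```

```text
171.6 [[319.6  61.2]]
149.6 [[319.7  68.6]]
145 [[319.7  69.9]]
137 [[319.7  72. ]]
[604.16054098 277.27551545 157.16082116] [[320.6, 62.1], [320.5, 70.6], [320.5, 72.7], [320.6, 68.4]]
```

View pics/w4b.png

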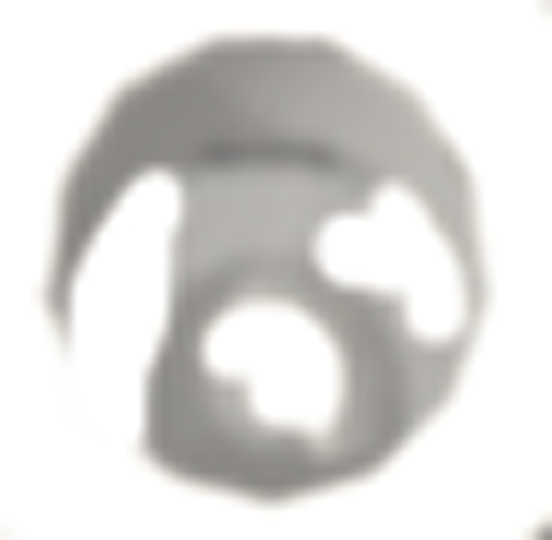

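The pin tip sits at (320.3,70) through the bore, against an expected (320.5,70.6), so it's aligned to about 0.3 mm. Lowering now.

>>> arm_command(
  grip=[1,1,1,1,1],
  offset=[
    [0,0,4],
    [0,0,4],
    [0,0,4],
    [0,0,3],
    [0,0,0],
  ],
  turn=[
    [0,0,0],
    [0,0,0],
    [0,0,0],
    [0,0,0],
    [0,0,0],
  ],
)

```text
time: 9.02
eef_pos: [517.6, 272.6, 142.2]
ee_rot: [0.0, 1.0, 0.029, -0.0]
ft_force: [0.4, 0.2, -4.9]
gripper_width: 12.1
grasp_force: 30.0
```

>>> arm_command(
  grip=[1,1,1,1,1],
  offset=[
    [0,0,3],
    [0,0,3],
    [0,0,3],
    [0,0,0],
    [0,0,0],
  ],
  turn=[
    [0,0,0],
    [0,0,0],
    [0,0,0],
    [0,0,0],
    [0,0,0],
  ],
)

```text
time: 9.65
eef_pos: [517.9, 272.8, 133.6]
ee_rot: [-0.0, 1.0, 0.029, 0.0]
ft_force: [0.1, -1.0, -4.7]
gripper_width: 11.7
grasp_force: 30.0
```

>>> arm_command(
  grip=[1,1,1],
  offset=[
    [0,0,1],
    [0,0,1],
    [0,0,0],
  ],
  turn=[
    [0,0,0],
    [0,0,0],
    [0,0,0],
  ],
)

```text
time: 10.02
eef_pos: [517.7, 272.7, 131.4]
ee_rot: [0.0, 1.0, 0.029, -0.0]
ft_force: [-0.3, -0.8, -5.1]
gripper_width: 11.9
grasp_force: 30.0
```

>>> arm_command(
  grip=[1,1,1],
  offset=[
    [0,0,0.7],
    [0,0,0.5],
    [0,0,0],
  ],
  turn=[
    [0,0,0],
    [0,0,0],
    [0,0,0],
  ],
)

```text
time: 10.4
eef_pos: [517.9, 272.8, 130.4]
ee_rot: [0.0, 1.0, 0.029, 0.0]
ft_force: [0.0, -0.1, -3.5]
gripper_width: 11.5
grasp_force: 30.0
```

>>> arm_command(
  grip=[1,1,1],
  offset=[
    [0,0,0.6],
    [0,0,0],
    [0,0,0],
  ],
  turn=[
    [0,0,0],
    [0,0,0],
    [0,0,0],
  ],
)

```text
time: 10.78
eef_pos: [517.8, 272.9, 130.0]
ee_rot: [-0.0, 1.0, 0.029, 0.0]
ft_force: [-2.0, 0.1, 1.3]
gripper_width: 11.7
grasp_force: 30.0
```

The gate is home: contact force came up at TCP z 130. Now I'll let go slightly, so the fingers straddle the rail loosely, and swing it shut.

>>> arm_command(
  grip=[0.8,0.6,0.54,0.54],
  offset=[
    [0,0,0],
    [0,0,0],
    [0,0,-3],
    [0,0,-2],
  ],
  turn=[
    [0,0,0],
    [0,0,0],
    [0,0,0],
    [0,0,0],
  ],
)

```text
time: 11.28
eef_pos: [518.0, 272.8, 135.1]
ee_rot: [-0.0, 1.0, 0.029, 0.0]
ft_force: [1.2, 0.2, 0.9]
gripper_width: 19.1
grasp_force: 0.0
```

Run:
```python
from h import *
from workcell import r
o=r.get_obs(); print({k:np.round(o[k],2).tolist() for k in("time","eef_pos","ft_force","gripper_width")})
T,S=[pickle.load(open(f"pics/{n}0.pkl","rb")) for n in("top","scene")]
f=lambda p:np.r_[(proj(T,p)-[256,155]).ravel(),(proj(S,p)-[397,210]).ravel()]
print("spindle top",least_squares(f,[650,180,150]).x)
c=np.array([604.4,277.4]); pts=[]
for i in range(1,17):
    y=3.3+75*i/16; t=np.radians(y); L=4
    xy=c-87*np.array([np.cos(t),np.sin(t)])+L*np.array([np.sin(t),-np.cos(t)])
    pts.append((round(xy[0],1),round(xy[1],1),136,round(y,1),1))
plan(pts,o)
```

```text
{'time': 11.28, 'eef_pos': [518.04, 272.77, 135.07], 'ft_force': [1.19, 0.25, 0.93], 'gripper_width': 19.13}
spindle top [679.46696339 201.19004754 128.2326226 ]
-> 518.8 261.3 136 8.0 rows 1
   [0.1, 11.5, -0.9] [-0.0, -0.01, -0.93]
-> 520.4 254.4 136 12.7 rows 1
   [0.6, 7.1, 0.0] [-0.0, 0.0, -0.94]
-> 522.6 247.6 136 17.4 rows 1
   [0.7, 7.1, 0.0] [0.0, 0.0, -0.94]
-> 525.3 241.0 136 22.1 rows 1
   [0.6, 7.1, 0.0] [0.0, 0.0, -0.94]
-> 528.5 234.7 136 26.7 rows 1
   [0.6, 7.0, 0.0] [0.0, 0.0, -0.92]
-> 532.2 228.6 136 31.4 rows 1
   [0.6, 7.1, 0.0] [0.0, 0.0, -0.94]
-> 536.5 222.9 136 36.1 rows 1
   [0.7, 7.1, 0.0] [0.0, 0.0, -0.94]
-> 541.2 217.5 136 40.8 rows 1
   [0.6, 7.1, 0.0] [-0.0, 0.0, -0.94]
-> 546.3 212.6 136 45.5 rows 1
   [0.7, 7.0, 0.0] [0.0, 0.0, -0.94]
-> 551.8 208.0 136 50.2 rows 1
   [0.6, 7.1, 0.0] [-0.0, 0.0, -0.94]
-> 557.6 204.0 136 54.9 rows 1
   [0.6, 7.0, 0.0] [0.0, 0.0, -0.94]
-> 563.8 200.4 136 59.5 rows 1
   [0.6, 7.1, 0.0] [0.0, 0.0, -0.92]
-> 570.2 197.3 136 64.2 rows 1
   [0.6, 7.1, 0.0] [0.0, 0.0, -0.94]
-> 576.8 194.8 136 68.9 rows 1
   [0.6, 7.0, 0.0] [-0.0, 0.0, -0.94]
-> 583.7 192.8 136 73.6 rows 1
   [0.6, 7.2, 0.0] [0.0, 0.0, -0.94]
-> 590.7 191.4 136 78.3 rows 1
   [0.6, 7.1, 0.0] [0.0, 0.0, -0.94]
```

>>> arm_command(
  grip=[0.54,0.54,0.54,0.54,0.54,0.54,0.54,0.54],
  offset=[
    [0.1,4,-1],
    [0.3,7,0],
    [0.6,8,0],
    [0.6,8,0],
    [0.6,8,0],
    [0.6,7.5,0],
    [0.6,7.1,0],
    [0.6,7.1,0],
  ],
  turn=[
    [0,0,-0.3],
    [0,0,-0.9],
    [0,0,-0.94],
    [0,0,-0.94],
    [0,0,-0.94],
    [0,0,-0.94],
    [0,0,-0.94],
    [0,0,-0.94],
  ],
)

```text
time: 12.28
eef_pos: [538.5, 220.3, 135.8]
ee_rot: [0.0, 0.946, 0.323, 0.0]
ft_force: [0.4, 1.0, 0.3]
gripper_width: 20.0
grasp_force: 0.3
```

Run:
```python
from h import *
from workcell import r
o=r.get_obs(); print({k:np.round(o[k],2).tolist() for k in("time","eef_pos","ft_force","gripper_width")})
p,R=pose(o);x=R.apply([1,0,0]);y0=np.degrees(np.arctan2(x[1],x[0]));print(y0)
c=np.array([604.4,277.4]); pts=[]
for i in range(1,9):
    y=y0+(78-y0)*i/8; t=np.radians(y); L=4
    xy=c-87*np.array([np.cos(t),np.sin(t)])+L*np.array([np.sin(t),-np.cos(t)])
    pts.append((round(xy[0],1),round(xy[1],1),136,round(y,1),1))
plan(pts,o)
```

```text
{'time': 12.28, 'eef_pos': [538.52, 220.35, 135.84], 'ft_force': [0.39, 1.02, 0.27], 'gripper_width': 20.0}
37.74920549452305
-> 543.3 215.4 136 42.8 rows 1
   [0.7, 6.8, -0.2] [0.0, -0.0, -1.01]
-> 548.9 210.3 136 47.8 rows 1
   [0.6, 7.5, 0.0] [-0.0, 0.0, -1.0]
-> 555.0 205.6 136 52.8 rows 1
   [0.6, 7.7, 0.0] [-0.0, 0.0, -1.0]
-> 561.5 201.6 136 57.9 rows 1
   [0.7, 7.6, 0.0] [-0.0, 0.0, -1.02]
-> 568.3 198.1 136 62.9 rows 1
   [0.6, 7.6, 0.0] [0.0, 0.0, -1.0]
-> 575.4 195.3 136 67.9 rows 1
   [0.7, 7.6, 0.0] [-0.0, 0.0, -1.0]
-> 582.7 193.0 136 73.0 rows 1
   [0.6, 7.6, 0.0] [0.0, 0.0, -1.02]
-> 590.2 191.5 136 78.0 rows 1
   [0.8, 7.6, 0.0] [-0.0, 0.0, -1.0]
```

>>> arm_command(
  grip=[0.54,0.54,0.54,0.54,0.54,0.54,0.54,0.54],
  offset=[
    [0.7,7,0],
    [0.6,7.5,0],
    [0.6,7.5,0],
    [0.6,7.5,0],
    [0.6,7.5,0],
    [0.6,6,0],
    [0.5,5,0],
    [0,0,0],
  ],
  turn=[
    [0,0,-1],
    [0,0,-1],
    [0,0,-1],
    [0,0,-1],
    [0,0,-1],
    [0,0,-0.8],
    [0,0,-0.7],
    [0,0,0],
  ],
)

```text
time: 13.28
eef_pos: [578.2, 193.9, 135.6]
ee_rot: [-0.0, 0.819, 0.574, -0.0]
ft_force: [-1.1, 0.3, 0.4]
gripper_width: 19.9
grasp_force: 0.0
```

Run:
```python
from h import *
from workcell import r
o=r.get_obs(); print({k:np.round(o[k],2).tolist() for k in("time","eef_pos","ft_force","moment","gripper_width")})
p,R=pose(o);x=R.apply([1,0,0]);y0=np.degrees(np.arctan2(x[1],x[0]));
d=np.array([604.4,277.4])-p[:2];print(y0,"tool-frame hinge",R.inv().apply([*d,0]))
pts=[]
t=np.radians(78.5);xy=np.array([604.4,277.4])-87*np.array([np.cos(t),np.sin(t)])+4*np.array([np.sin(t),-np.cos(t)])
plan([(*xy.round(1),136,78.5,2)],o)
```

```text
{'time': 13.28, 'eef_pos': [578.22, 193.94, 135.59], 'ft_force': [-1.11, 0.33, 0.36], 'moment': [-0.02, -0.1, -0.06], 'gripper_width': 19.89}
70.02007585139127 tool-frame hinge [ 8.73854506e+01 -3.91685485e+00 -3.89714096e-03]
-> 591.0 191.3 136 78.5 rows 2
   [0.9, 6.5, -0.2] [-0.0, 0.0, -0.85]
   [0.5, 6.5, -0.2] [-0.0, 0.0, -0.85]
```

>>> arm_command(
  grip=[0.54,0.54,0.54,0.54],
  offset=[
    [0.5,4,0],
    [0.5,4,0],
    [0.4,3,0],
    [0,0,0],
  ],
  turn=[
    [0,0,-0.6],
    [0,0,-0.6],
    [0,0,-0.4],
    [0,0,0],
  ],
)

```text
time: 13.78
eef_pos: [588.9, 192.5, 135.7]
ee_rot: [-0.0, 0.777, 0.629, 0.0]
ft_force: [-0.8, 0.0, 0.2]
gripper_width: 19.6
grasp_force: 0.0
```

>>> arm_command(
  grip=[0.54,0.54,0.54],
  offset=[
    [0,1,0],
    [0,1,0],
    [0,0,0],
  ],
  turn=[
    [0,0,0],
    [0,0,0],
    [0,0,0],
  ],
)

```text
time: 14.15
eef_pos: [590.8, 192.1, 135.7]
ee_rot: [0.0, 0.777, 0.629, -0.0]
ft_force: [-0.7, -0.2, -0.4]
gripper_width: 20.1
grasp_force: 0.2
```

>>> arm_command(
  grip=[0.54,0.54,0.54],
  offset=[
    [0,1,0],
    [0,0.5,0],
    [0,0,0],
  ],
  turn=[
    [0,0,-0.1],
    [0,0,0],
    [0,0,0],
  ],
)

```text
time: 14.52
eef_pos: [591.4, 192.1, 135.6]
ee_rot: [-0.0, 0.774, 0.633, -0.001]
ft_force: [-5.6, -0.5, 2.8]
gripper_width: 20.2
grasp_force: 2.7
```

>>> arm_command(
  grip=[0.54,0.54,0.54],
  offset=[
    [0,0.6,0],
    [0,0.4,0],
    [0,0,0],
  ],
  turn=[
    [0,0,0],
    [0,0,0],
    [0,0,0],
  ],
)

```text
time: 14.9
eef_pos: [591.5, 192.2, 135.6]
ee_rot: [-0.001, 0.774, 0.633, -0.001]
ft_force: [-9.7, -1.5, 4.2]
gripper_width: 20.0
grasp_force: 4.7
```

The gate is against the stop. I'll centre the fingers, rise clear and check.

>>> arm_command(
  grip=[0.54,0.54,0.54,0.54,0.54,0.54,0.54,0.54],
  offset=[
    [0,-3,0],
    [0,-2,0],
    [0,0,0],
    [0,0,-15],
    [0,0,-30],
    [0,0,-40],
    [0,0,-50],
    [0,0,-40],
  ],
  turn=[
    [0,0,0],
    [0,0,0],
    [0,0,0],
    [0,0,0],
    [0,0,0],
    [0,0,0],
    [0,0,0],
    [0,0,0],
  ],
)

```text
time: 15.9
eef_pos: [588.4, 192.9, 314.1]
ee_rot: [0.0, 0.774, 0.633, 0.001]
ft_force: [0.4, 0.4, -0.5]
gripper_width: 20.2
grasp_force: 0.0
```

>>> arm_command(
  grip=[0.54,0.54,0.54,0.54,0.54,0.54],
  offset=[
    [-20,0,-20],
    [-40,0,0],
    [-50,0,0],
    [-50,0,0],
    [-40,0,0],
    [0,0,0],
  ],
  turn=[
    [0,0,0],
    [0,0,0],
    [0,0,0],
    [0,0,0],
    [0,0,0],
    [0,0,0],
  ],
)

```text
time: 16.65
eef_pos: [548.6, -7.1, 331.7]
ee_rot: [0.001, 0.776, 0.631, -0.0]
ft_force: [0.3, 0.1, 0.5]
gripper_width: 20.4
grasp_force: 0.0
```

Run:
```python
from h import *
from workcell import imaging
o,s=look("w9"); out=[]
for n,(x0,y0) in {"top":(200,110),"scene":(325,165)}.items():
    t=imaging.snapshot(n)
    im=cv2.cvtColor(t["pixels"],cv2.COLOR_RGB2BGR); cv2.imwrite(f"pics/{n}9.png",im)
    out.append(cv2.resize(im[y0:y0+105,x0:x0+130],None,fx=3,fy=3,interpolation=cv2.INTER_CUBIC))
    g=[604.4,277.4,-.199]; print(n,proj(t,place(g,[(0,-20,163),(0,-170,163),(0,0,145)])).round(1).tolist())
    out.append(cv2.resize(im,(390,244),interpolation=cv2.INTER_AREA))
v=np.vstack([np.hstack(out[0::2]),np.hstack(out[1::2])]);cv2.imwrite("pics/c9.png",v);print(v.shape)
```

```text
{'time': 16.65, 'eef_pos': [548.562, -7.124, 331.747], 'ee_rot': [0.001, 0.776, 0.631, -0.0], 'q': [0.724, 0.236, -0.945, 1.444, 0.193, 1.557, -0.416], 'ft_force': [0.331, 0.073, 0.545], 'moment': [-0.009, -0.088, -0.002], 'gripper_width': 20.423}
top [[232.8, 179.1], [285.9, 188.3], [227.2, 179.3]]
scene [[400.0, 177.0], [352.4, 187.4], [405.3, 179.1]]
(559, 780, 3)
```

View pics/c9.png

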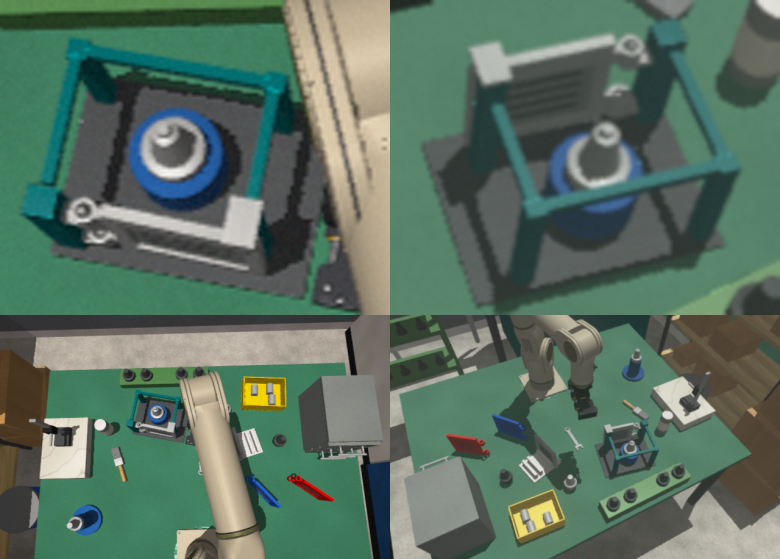

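The gate hangs on both pins, shut under the hood against the stop. The upper knuckle is at about (80,207) in the top crop and the rail matches the prediction. The other items look undisturbed, so I'm handing in.

```bash
python3 -c "
from workcell import r
print(r.finish_job())"
```

```text
the job is handed in; nothing more can be done
None
```

The gate was lowered standing about 75 degrees open onto both hinge pins until fully home, then pushed shut against the stop post; the arm is clear, no bystander looked moved, and I handed the job in at about 17 s.

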